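# Start the screen separator

### The job

Start up the screen separator, in this order: push the phone that lies on its hot plate back until its long edge is flush against the raised stop bar, switch on the mains with the wide rocker, switch on the vacuum pump with the narrow rocker beside it, and last press the round heat button fully in and let it spring back. A rocker is switched on by pressing down its raised end, the one nearer the hot plate. The phone is only pushed, never picked up or tipped, and nothing else on the bench or on the machine is to be disturbed.

Things in the scene. Friction and masses are not known exactly. Their poses are not given: they have to be found in the camera images.
- machine: Screen separator, fixed: light grey box 225 mm deep (x), 310 mm wide (y), its front a sloped panel on the robot's side. x points from panel to back, z up; origin on the bench. The panel spans x -108 to -24 mm, rising from z 43 to 73.6 mm; behind it a flat deck at z 73.6 mm, to x +117. An aluminium hot plate on the deck spans x -20 to +110, y -97 to +97 mm, top at z 87.6 mm.
- panel (a point): Middle of the grey control panel. x up its 20 degree slope toward the hot plate, y left seen from the robot, z square out of the panel. On the line x = 0, from left: wide mains rocker (y +118 mm), narrow pump rocker (+64), black temperature display 76 mm wide (-12, 4 mm proud, not to be used), round heat button (-98).
- stop_bar (a point): Middle of the front (-x) face of the steel stop bar at the back edge of the hot plate, at the height of the plate's top; axes as the machine's. The bar is 185 mm long (y), 6 mm high; it is at machine x +98 mm.
- phone_center (a point): Centre of the phone that lies loose, screen up, on the hot plate; 0.13 to 0.27 kg, slides easily. 72 mm wide (x), 150 mm long (y), 9 mm thick (z). x points to the stop bar; its near long edge is 36 mm to -x. It starts 12 to 34 mm short of the bar, turned by up to 6 degrees; flush with the bar its centre is 36 mm from the bar's face.
- phone: The same phone; origin at the centre of its underside, 4.5 mm below point phone_center, same axes.
- mains (a joint): Mains rocker, black, the wide one: 28 mm up the slope by 25 mm wide; bezel 34 by 30 mm, 2.5 mm proud of the panel. Hinged across its middle. 0 = off (end nearer the hot plate stands up), 0.42 rad = on (that end down, other end up). Stiff: stays at any angle it is left at, so press it right down; about 3 N.
- mains_on (a point): Point on the face of the mains rocker's on end (the end nearer the hot plate), 11 mm up the slope from the hinge; moves with the rocker. Square to the panel it is 10.5 mm off it when off, 6 mm when on, so wide fingertips clear the bezel.
- pump (a joint): Vacuum pump rocker, black, the narrow one: 28 mm long up the slope by 12 mm wide, bezel 34 by 17 mm and 2.5 mm proud. Works as the mains rocker: 0 = off, 0.42 rad = on.
- pump_on (a point): Point on the face of the pump rocker's on end (the end nearer the hot plate), 11 mm up the slope from the hinge; moves with the rocker; 10.5 mm off the panel when off, 6 mm when on.
- heat (a joint): Heat button, round flat steel push button, 22 mm across in a 32 mm ring that is 3 mm proud of the panel. 0 = out, 5 mm (0.005) = fully in, square to the panel; springs back. About 1.5 N to start, 5 N fully in.
- heat_top (a point): Centre of the heat button's face, moves with it; 9 mm off the panel when out, 4 mm when fully in. Its z axis points out of the panel, square to it; its x axis points up the slope, toward the hot plate.
- jar: Bystander: small white jar with black cap, 34 mm across, 30 mm high, standing on the machine's deck beside the hot plate; origin at its underside.
- sucker: Bystander: black suction-cup lifter, 42 mm across, 34 mm high, on the deck at the other side of the hot plate; origin at its underside.
- meter: Bystander: multimeter lying on the blue mat, 185 by 90 by 50 mm over its dial; origin at its underside.
- spare_phone: Bystander: another phone lying on the blue mat at the left of the bench, 146 by 70 by 8 mm; origin at its underside.
- mug: Bystander: green mug, 80 mm across, 95 mm high; origin at its underside.
- dispenser: Bystander: clear bottle, 64 mm across, 110 mm high; origin at its underside.
- tape: Bystander: roll of amber tape lying flat, 86 mm across, 24 mm high; origin at its underside.
- driver: Bystander: screwdriver lying on the bench in front of the machine, 150 mm long, under 30 mm high; origin at its underside.
Things that resemble listed ones, but are neither listed nor needed, are in the scene too. Leave any yellow look-alike of the phone alone.

How it is judged:
By the outcome, as a careful person would: the job done as asked, in the order asked, and still so for the second after the job is handed in, with the robot touching nothing.
It also fails if it takes over 53 s, if anything falls off the work surface, if the arm or the gripper's body presses on something with over 40 N, if the wrist force passes 120 N, or if a joint passes its speed limit or range.

### The arm

A 6-joint arm with a two-finger parallel gripper is mounted at the origin on the work surface. World frame = base frame: x ahead of the robot, y to its left, z up, the work surface at z = 0. Lengths are in m, angles in rad, forces in N, time in s.
With the tool pointing down it reaches from about 0.3 to 0.775 m from the base axis. Payload 14.6 kg.
Tool frame: the origin (TCP) lies at the very end of the fingers, on their centre line; the grasp point (between the pads) lies 19 mm behind it; z points along the fingers, y is the line along which they close (so a half turn about z gives the same grasp; the last joint's range is limited). The gripper opens to 94 mm and grips with 3 to 60 N. Pads are 16 mm wide; open, the fingers measure 119 mm over their backs; the gripper's body (75 mm by 177 mm) begins 78 mm behind the grasp point.
Start: joints at [1.102, 0.3, 1.521, -0, 1.321, -0.067], TCP at [0.215, 0.506, 0.205] pointing down, gripper open.
Joint ranges: [-3.03, 3.03], [-0.79, 2.21], [0.23, 2.52], [-1.04, 4.18], [0, 3.07], [-2.55, 2.55]. Speed limits (rad/s): [2.22, 2.22, 2.57, 3.14, 3.14, 3.14].

### API

Orientations are given as [roll, pitch, yaw] about the fixed x, y, z axes, in that order (R = Rz(yaw) Ry(pitch) Rx(roll)).
In Python, from station import ctrl gives the robot as it stands. The module is installed in compiled form; this text tells all that it offers.
- The arm moves only by the tool play_rows, never from a script. Its argument "commands" is a list of rows, each a list of 7 numbers: the shift along the tool's x, y, z in m, then the turn, a rotation vector about the tool's x, y, z in degrees, then the closure, from -1 (fully open) to 1 (shut). A call has 1 to 20 rows; each row shifts and turns the commanded pose from where the row before left it, along the tool's axes as they then stand; what a row does not reach is not made up. A row lasts 1/12 s, in which the tool goes at most 41.7 mm and 7.16 degrees, less where a joint would pass 70% of its speed; a pose out of reach is approached as far as the arm can. A call is refused whole if a number of a shift passes 0.0417 or a number of a turn 7.16, either way. A call with a gripper value outside its range is refused whole. The fingers move at their own pace and stop on an object; "force" is the grip in N (left out, the last holds). Time passes only in rows, so rows that do not move let the fingers close. It gives the time, the measured TCP pose, the force, the opening and the grip force at its end, in the units of the state.
- ctrl.get_obs(): the state, without advancing time (a new reading comes with each control period).
- ctrl.camera(name): name is "scene" or "top" or "wrist"; returns the picture (384x512x3 uint8, blue, green, red); there is no depth.
- ctrl.camera_model(name): a dict with "fx", "fy", "cx", "cy" (pixels), "distortion" ([k1, k2, p1, p2, k3] as OpenCV has them; the pictures are not rectified), "rvec" (rotation vector, rad) and "tvec" (3), from world to camera coordinates, as OpenCV has them. Camera axes: x right, y down, z forward; pixel columns grow to the right and rows downward; lengths in m; the calibration is good to about 2 mm. A picture is of the moment at which its call begins: read the wrist's pose just before it. camera_model takes no time and is no camera call; for the wrist camera it gives the pose at the moment of the call.
- ctrl.hand_in(): hands the job in; it is judged then, once.
The state is a dict: "time_s": time; "qpos": joint angles; "joint_vel": joint speeds; "tau": joint torques, N m; "ee_pos": TCP position; "eef_rot": TCP orientation; "force": force on the tool from outside, world axes, zero at the start; "moment": the same for the moment, N m; "grip_width": finger opening in m; "grip_force": force on a finger pad.
Only numpy, scipy, OpenCV 4.12 (cv2) and the standard library are available. Lean on these libraries where they do the work, as an engineer would, in place of code of your own. Each camera call takes 0.05 s, during which the arm holds its last target. There are 200 camera calls.

## Working session

There is one attempt and no reset: what is moved stays moved. The work goes in short steps, Python scripts to look and compute and a tool call to move; the robot and the scene stay as the last step left them, time stands still between calls to the robot, and variables do not carry over. Pictures are saved under pics/ and viewed, at most 10 in all, crops included, and the job is handed in when it is done.

Besides the shell and the picture viewer there is one more tool, called after ">>>" as name(argument=value, ...), one argument or row to a line, values as JSON. play_rows: Moves the arm, as the interface text tells. Its arguments: {"type":"object","properties":{"commands":{"type":"array","items":{"type":"array","items":{"type":"number"}}},"force":{"type":"number"}},"required":["commands"]}

```bash
mkdir -p pics; cat > h.py <<'E'
import numpy as np, cv2
from station import ctrl
from scipy.spatial.transform import Rotation as R
def snap(n,f):
    m=ctrl.camera_model(n); im=ctrl.camera(n); cv2.imwrite('pics/'+f,im); return im,m
def par(m):
    K=np.array([[m['fx'],0,m['cx']],[0,m['fy'],m['cy']],[0,0,1.]])
    return K,np.array(m['distortion'],float),np.array(m['rvec'],float).reshape(3),np.array(m['tvec'],float).reshape(3)
def ray(m,uv,z):
    K,d,r,t=par(m); p=cv2.undistortPoints(np.array([[uv]],float),K,d)[0,0]
    A=R.from_rotvec(r).as_matrix().T; c=-A@t; v=A@np.array([p[0],p[1],1]); return c+v*(z-c[2])/v[2]
def proj(m,P):
    K,d,r,t=par(m); return cv2.projectPoints(np.array(P,float).reshape(-1,1,3),r,t,K,d)[0].reshape(-1,2)
E
python3 - <<'E'
from h import *
import json,pickle
ms={}
for n in('scene','top'):
    im,m=snap(n,n+'0.png'); ms[n]=m
    cv2.imwrite(f'pics/{n}0b.png',cv2.resize(im,(800,600),interpolation=cv2.INTER_CUBIC))
pickle.dump(ms,open('ms.pkl','wb'))
print(ms); print(ctrl.get_obs())
E
```

```text
{'scene': {'fx': 386.33334228720406, 'fy': 386.33334228720406, 'cx': 256.1016250197869, 'cy': 190.82232393180752, 'distortion': array([0.01209418, 0.        , 0.        , 0.        , 0.        ]), 'rvec': array([ 1.66084473,  1.94499583, -0.75050431]), 'tvec': array([ 0.04994653, -0.34799874,  1.52093621])}, 'top': {'fx': 407.11766973228083, 'fy': 407.11766973228083, 'cx': 251.9433402493125, 'cy': 197.43509769980722, 'distortion': array([0.00872587, 0.        , 0.        , 0.        , 0.        ]), 'rvec': array([ 2.13236912, -2.1623983 ,  0.15601941]), 'tvec': array([0.03934984, 0.56302431, 1.48924916])}}
{'time_s': 0.1, 'qpos': array([ 1.10241959e+00,  3.00377261e-01,  1.52152984e+00,  2.54208628e-05,
        1.32069337e+00, -6.66091703e-02]), 'joint_vel': array([ 8.73429947e-04, -2.63467795e-03, -1.64808341e-03,  9.33675553e-05,
       -2.23122648e-04,  8.63998575e-04]), 'tau': array([-6.49764424e-04, -5.32636857e+01, -3.53282332e+01,  7.09492341e-02,
        2.34367879e-02, -7.76543766e-05]), 'ee_pos': array([0.21496875, 0.50599095, 0.20495948]), 'eef_rot': array([-3.14058871e+00, -9.16489061e-05,  2.73981874e+00]), 'force': array([-0.30883552, -0.76860371, -0.07745745]), 'moment': array([ 0.0137614 , -0.01463155, -0.02123397]), 'grip_force': 0.0, 'grip_width': 0.09356907606506093}
```

View pics/scene0b.png

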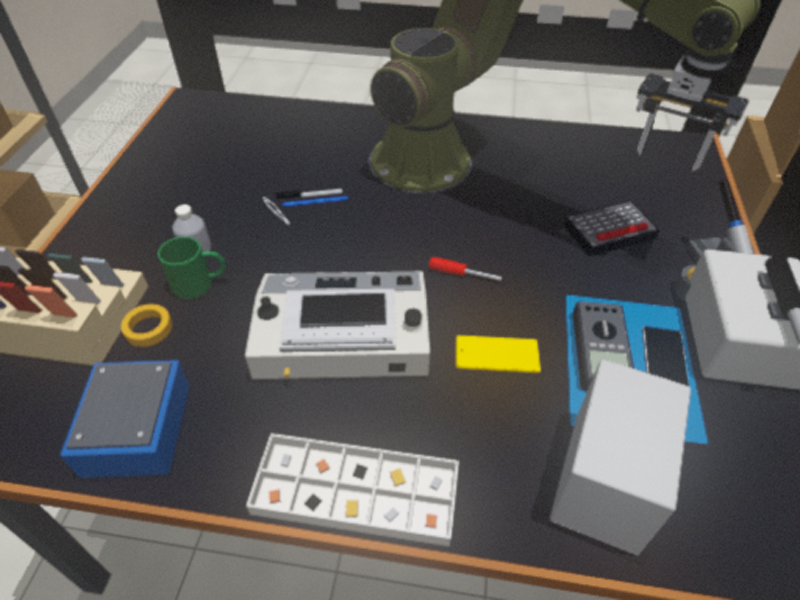

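View pics/top0b.png

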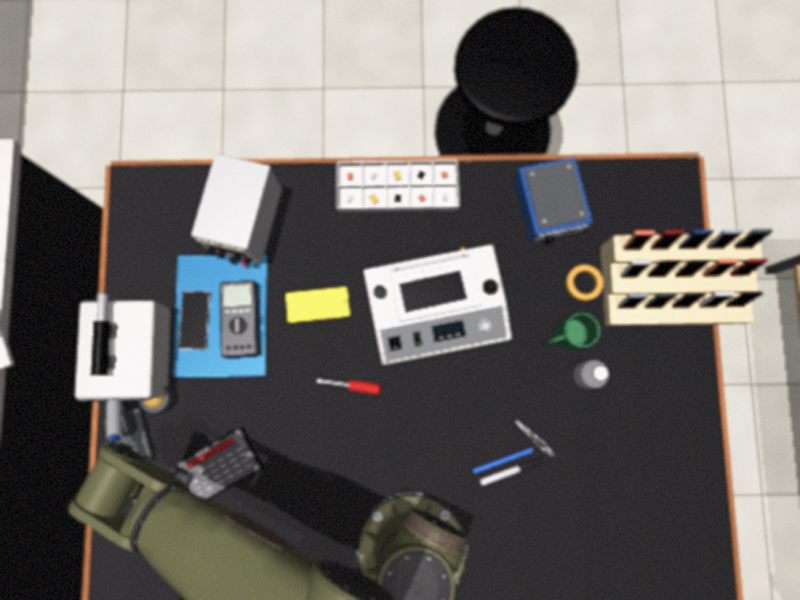

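The scene shows the machine at (340,325) and the top view shows it at (435,305). In the top view, these could be taken for the phone: the dark one on the hot plate (433,292), the yellow look-alike (317,304), the spare on the mat (195,320) and those in the rack (685,275). I choose the dark one on the plate. For the rockers, the wide one is at about (394,343), the narrow one at (418,339), the display at (449,331) and the heat button at (486,325). I'll check this in a close crop.

```bash
python3 - <<'E'
import cv2
im=cv2.imread('pics/top0.png')
c=im[150:240,225:335]; cv2.imwrite('pics/c1.png',cv2.resize(c,None,fx=7,fy=6.6667 if 0 else 6.6,interpolation=cv2.INTER_CUBIC)) if 0 else cv2.imwrite('pics/c1.png',cv2.resize(c,None,fx=6,fy=6,interpolation=cv2.INTER_CUBIC))
E
```

```text
(no output)
```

View pics/c1.png

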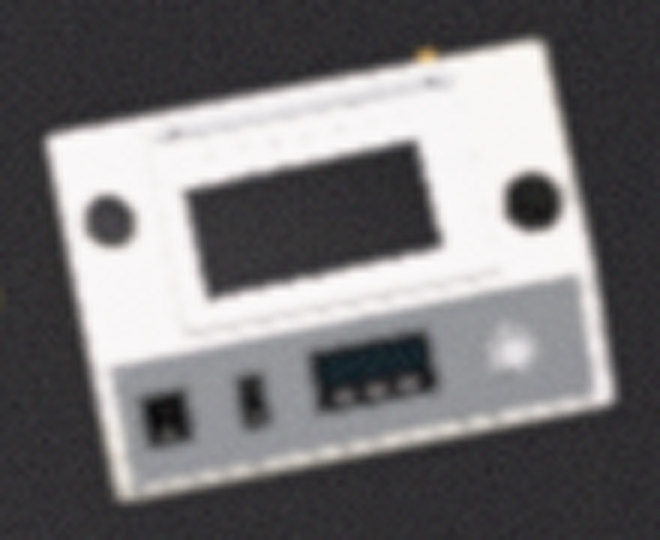

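The crop confirms the dark phone on the plate, with corners at (185,190), (417,142), (442,243) and (208,298). It also shows the mains rocker at (168,418), the pump at (254,402), the display at (374,372) and the button at (513,348). Next I fit the poses.

```bash
cat >> h.py <<'E'
def T(p,P): # planar pose p=(x,y,yaw) applied to points
    P=np.atleast_2d(P).astype(float); c,s=np.cos(p[2]),np.sin(p[2])
    return np.c_[p[0]+c*P[:,0]-s*P[:,1],p[1]+s*P[:,0]+c*P[:,1],P[:,2]]
E
python3 - <<'E'
from h import *
import pickle
from scipy.optimize import least_squares
m=pickle.load(open('ms.pkl','rb'))['top']
px=np.array([(45,135),(545,40),(168,418),(254,402),(374,372),(513,348),(120,502),(615,405)])/6.+[225-.42,150-.42]
P=np.array([(117,155,73.6),(117,-155,73.6),(-66,118,63),(-66,64,63),(-67,-12,62),(-69,-98,66),(-108,155,43),(-108,-155,43)])/1e3
f=lambda p:(proj(m,T(p,P))-px).ravel()
s=least_squares(f,[.55,0,0],loss='soft_l1'); print(s.x,np.degrees(s.x[2])); print(f(s.x).reshape(-1,2).round(2).tolist())
q=np.array([(185,190),(417,142),(442,243),(208,298)])/6.+[225-.42,150-.42]
W=np.array([ray(m,u,.0966) for u in q]); c=W.mean(0)
print(W.round(4).tolist(),c)
d=[(W[0]-W[1]),(W[3]-W[2])]; print([np.linalg.norm(v) for v in d],np.linalg.norm(W[0]-W[3]),np.linalg.norm(W[1]-W[2]))
p=s.x; C,S=np.cos(p[2]),np.sin(p[2]); dx,dy=c[:2]-p[:2]
print('phone in machine',C*dx+S*dy,-S*dx+C*dy,[np.degrees(np.arctan2(-v[0],v[1])-p[2]) for v in d])
np.save('mach.npy',p)
E
```

```text
[ 0.56645998 -0.07323845  0.18355312] 10.516819264144505
[[0.91, 0.4], [-0.8, 0.23], [-0.11, -0.2], [-0.05, -0.41], [0.2, 0.85], [0.1, 0.7], [0.31, -0.67], [-0.56, -0.86]]
[[0.6148, 0.0181, 0.0966], [0.6424, -0.1234, 0.0966], [0.58, -0.1367, 0.0966], [0.5484, 0.0053, 0.0966]] [ 0.59640747 -0.05917489  0.0966    ]
[np.float64(0.14423307843419625), np.float64(0.145490484889192)] 0.06756749857421479 0.06383272625274536
phone in machine 0.032011349081082136 0.008361169151032084 [np.float64(0.5526349132714343), np.float64(2.0271972556817124)]
```

Reprojection residuals are under 1 px. The fitted machine yaw is 10.5°, and the phone is about 30 mm short of the bar. I'll move above it and look with the wrist camera.

>>> play_rows(
  commands=[
    [0, 0, 0, 0, 0, -6.7, -1],
    [0, 0, 0, 0, 0, -6.7, -1],
    [0, 0, 0, 0, 0, -6.7, -1],
    [0, 0, 0, 0, 0, -6.7, -1],
    [0, 0, 0, 0, 0, -6.7, -1],
  ],
)

```text
time_s: 0.52
ee_pos: [0.215, 0.506, 0.2051]
eef_rot: [-3.141, -0.0, -2.953]
force: [-0.0, -0.4, 1.1]
grip_width: 0.0941
grip_force: 0.0
```

>>> play_rows(
  commands=[
    [-0.0112, -0.037, 0, 0, 0, 0, -1],
    [-0.0112, -0.037, 0, 0, 0, 0, -1],
    [-0.0112, -0.037, 0, 0, 0, 0, -1],
    [-0.0112, -0.037, 0, 0, 0, 0, -1],
    [-0.0112, -0.037, 0, 0, 0, 0, -1],
    [-0.0112, -0.037, 0, 0, 0, 0, -1],
    [-0.0112, -0.037, 0, 0, 0, 0, -1],
    [-0.0112, -0.037, 0, 0, 0, 0, -1],
    [-0.0112, -0.037, 0, 0, 0, 0, -1],
    [-0.0112, -0.037, 0, 0, 0, 0, -1],
    [-0.0112, -0.037, 0, 0, 0, 0, -1],
    [-0.0112, -0.037, 0, 0, 0, 0, -1],
    [-0.0112, -0.037, 0, 0, 0, 0, -1],
    [-0.0112, -0.037, 0, 0, 0, 0, -1],
    [-0.0112, -0.037, 0, 0, 0, 0, -1],
    [-0.0112, -0.037, 0, 0, 0, 0, -1],
    [-0.0112, -0.037, 0, 0, 0, 0, -1],
    [0, 0, 0, 0, 0, 0, -1],
  ],
)

```text
time_s: 2.02
ee_pos: [0.5181, -0.0825, 0.2046]
eef_rot: [-3.141, -0.001, -2.963]
force: [0.4, 0.7, -0.6]
grip_width: 0.0943
grip_force: 0.0
```

```bash
python3 - <<'E'
from h import *
import pickle
o=ctrl.get_obs(); im,m=snap('wrist','w1.png'); pickle.dump(m,open('w1.pkl','wb'))
print(o['time_s'],o['ee_pos'],o['eef_rot'],o['force'])
K,d,r,t=par(m); print(-R.from_rotvec(r).as_matrix().T@t, m['fx'])
cv2.imwrite('pics/w1b.png',cv2.resize(im,(800,600),interpolation=cv2.INTER_CUBIC))
E
```

```text
2.0167 [ 0.51812887 -0.08249097  0.20461873] [-3.14109372e+00 -8.24564719e-04 -2.96257596e+00] [ 0.42843921  0.68159514 -0.609701  ]
[ 0.43663288 -0.09731755  0.38270357] 283.7831269676354
```

View pics/w1b.png

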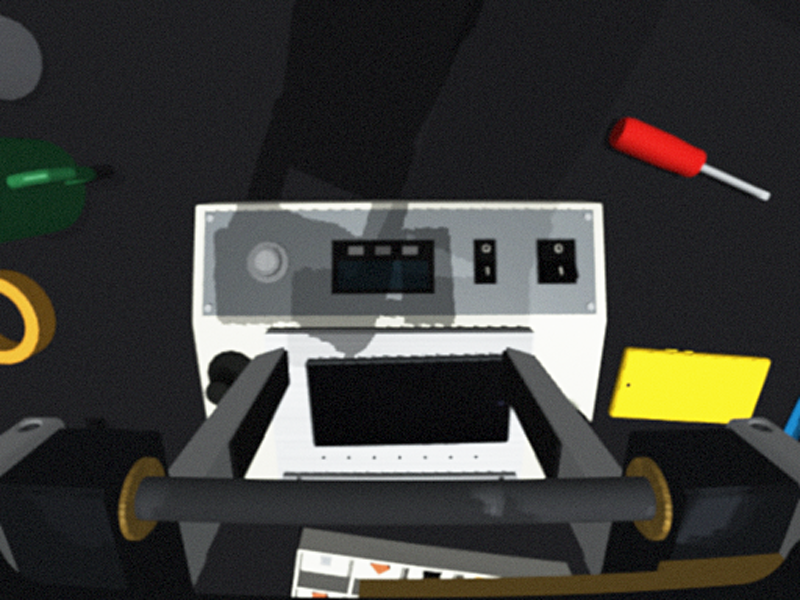

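The wrist view shows the panel with heat (266,261), display (383,266), pump (485,262) and mains (556,261). The plate's front edge is at y=328, the phone's near edge runs from (306,361) to (505,356), and the stop bar is at y≈473. I refit the pose from these.

```bash
python3 - <<'E'
from h import *
import pickle
from scipy.optimize import least_squares
m=pickle.load(open('w1.pkl','rb'))
k=1.5625
px=(np.array([(556.5,261.5),(485,262),(383,266.5),(266.5,261),(195,204),(603,204),(268,329),(531,329)])+.5)/k-.5
s20,c20=np.sin(np.radians(20)),np.cos(np.radians(20))
pan=lambda x,y,z:(-66+x*c20-z*s20,y,58.3+x*s20+z*c20)
P=np.array([pan(0,118,2.5),pan(0,64,2.5),pan(0,-12,4),pan(0,-98,8),(-108,-155,43),(-108,155,43),(-20,-97,87.6),(-20,97,87.6)])/1e3
f=lambda p:(proj(m,T(p,P))-px).ravel()
s=least_squares(f,[.566,-.073,.18],loss='soft_l1'); p=s.x; print(p,np.degrees(p[2])); print(f(p).reshape(-1,2).round(2).tolist())
np.save('mach2.npy',p); c,sn=np.cos(p[2]),np.sin(p[2])
def mf(w): d=w[:2]-p[:2]; return np.array([c*d[0]+sn*d[1],-sn*d[0]+c*d[1]])*1e3
for u,z in [((306,361),.0966),((505,356),.0966),((313,446),.0966),((285,473),.0936),((517,473),.0936),((268,329),.0876),((531,329),.0876)]:
    print(u,mf(ray(m,(np.array(u)+.5)/k-.5,z)).round(1))
o=ctrl.get_obs(); print('tcp in machine',mf(o['ee_pos']),o['ee_pos'][2],'yaw err deg',np.degrees(o['eef_rot'][2]+np.pi-p[2]))
E
```

```text
[ 0.56607793 -0.07121157  0.1794716 ] 10.28296497165932
[[0.69, -0.02], [0.35, -0.47], [-0.15, -3.58], [-1.0, -0.41], [0.43, 0.13], [-0.45, 0.03], [-2.91, 2.89], [2.57, 2.85]]
(306, 361) [ -2.8 -65.7]
(505, 356) [-6.6 74.2]
(313, 446) [ 67.1 -64.8]
(285, 473) [ 94.2 -89. ]
(517, 473) [94.3 92.3]
(268, 329) [-23.4 -93.4]
(531, 329) [-23.4  93.8]
tcp in machine [-4.97623119e+01 -4.40340184e-02] 0.204547102797514 yaw err deg -0.0038047784333366495
```

The fit is consistent: the bar reads 94 against 98 mm expected, and the phone's near edge is at x≈-5, turned 1.5°. Next I lower the open fingers in front of the phone.

>>> play_rows(
  commands=[
    [-0.006, 0.001, 0.022, 0, 0, 0, -1],
    [-0.006, 0.001, 0.022, 0, 0, 0, -1],
    [-0.006, 0.001, 0.022, 0, 0, 0, -1],
    [-0.006, 0.001, 0.022, 0, 0, 0, -1],
    [0, 0.001, 0.0125, 0, 0, 0, -1],
    [0, 0, 0.012, 0, 0, 0, -1],
    [0, 0, 0, 0, 0, 0, -1],
  ],
)

```text
time_s: 2.65
ee_pos: [0.5381, -0.0675, 0.0908]
eef_rot: [3.14, -0.003, -2.958]
force: [0.3, -1.3, -0.3]
grip_width: 0.0941
grip_force: 0.0
```

```bash
python3 - <<'E'
from h import *
im,m=snap('wrist','w2.png')
cv2.imwrite('pics/w2b.png',cv2.resize(im[190:340,100:420],None,fx=2.5,fy=2.5,interpolation=cv2.INTER_CUBIC))
p=np.load('mach2.npy'); o=ctrl.get_obs(); print(o['ee_pos'],o['force'], R.from_euler('z',-p[2]).apply(o['ee_pos']-[p[0],p[1],0]))
E
```

```text
[ 0.53875802 -0.06781463  0.09230957] [ 0.00560181 -0.196634    0.38459899] [-0.02627472  0.00821924  0.09230957]
```

View pics/w2b.png

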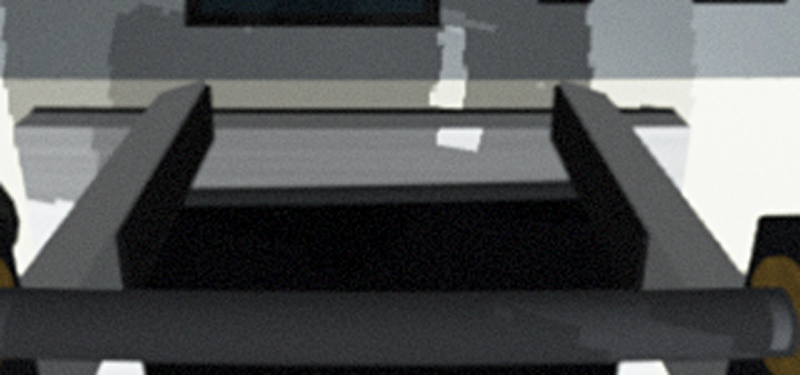

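The fingertips are just in front of the plate's edge and clear of the phone's near edge. I push gently.

>>> play_rows(
  commands=[
    [-0.003, 0, 0, 0, 0, 0, -1],
    [-0.003, 0, 0, 0, 0, 0, -1],
    [-0.003, 0, 0, 0, 0, 0, -1],
    [-0.002, 0, 0, 0, 0, 0, -1],
    [-0.002, 0, 0, 0, 0, 0, -1],
    [-0.002, 0, 0, 0, 0, 0, -1],
    [-0.002, 0, 0, 0, 0, 0, -1],
    [-0.002, 0, 0, 0, 0, 0, -1],
    [-0.002, 0, 0, 0, 0, 0, -1],
    [-0.002, 0, 0, 0, 0, 0, -1],
    [-0.002, 0, 0, 0, 0, 0, -1],
    [-0.002, 0, 0, 0, 0, 0, -1],
    [-0.002, 0, 0, 0, 0, 0, -1],
    [-0.002, 0, 0, 0, 0, 0, -1],
    [-0.002, 0, 0, 0, 0, 0, -1],
    [-0.002, 0, 0, 0, 0, 0, -1],
    [-0.002, 0, 0, 0, 0, 0, -1],
    [-0.001, 0, 0, 0, 0, 0, -1],
    [0, 0, 0, 0, 0, 0, -1],
    [0, 0, 0, 0, 0, 0, -1],
  ],
)

```text
time_s: 4.37
ee_pos: [0.577, -0.0614, 0.0928]
eef_rot: [3.142, 0.001, -2.959]
force: [-0.2, -0.3, -0.1]
grip_width: 0.094
grip_force: 0.1
```

>>> play_rows(
  commands=[
    [-0.001, 0, 0, 0, 0, 0, -1],
    [-0.001, 0, 0, 0, 0, 0, -1],
    [-0.001, 0, 0, 0, 0, 0, -1],
    [0, 0, 0, 0, 0, 0, -1],
  ],
)

```text
time_s: 4.7
ee_pos: [0.5799, -0.0609, 0.0928]
eef_rot: [3.142, 0.0, -2.959]
force: [-0.4, 0.4, -0.3]
grip_width: 0.0935
grip_force: 0.2
```

>>> play_rows(
  commands=[
    [-0.001, 0, 0, 0, 0, 0, -1],
    [-0.001, 0, 0, 0, 0, 0, -1],
    [0, 0, 0, 0, 0, 0, -1],
  ],
)

```text
time_s: 4.95
ee_pos: [0.5808, -0.0608, 0.0928]
eef_rot: [3.141, -0.003, -2.959]
force: [-9.3, -0.6, 2.5]
grip_width: 0.0939
grip_force: 4.7
```

>>> play_rows(
  commands=[
    [-0.001, 0, 0, 0, 0, 0, -1],
    [-0.0005, 0, 0, 0, 0, 0, -1],
    [0, 0, 0, 0, 0, 0, -1],
  ],
)

```text
time_s: 5.2
ee_pos: [0.5811, -0.0607, 0.0926]
eef_rot: [3.141, -0.006, -2.959]
force: [-20.0, -2.8, 8.8]
grip_width: 0.094
grip_force: 9.6
```

The force rises to 20 N, so the phone is seated against the bar. I back off, rise and check.

>>> play_rows(
  commands=[
    [0.002, 0, 0, 0, 0, 0, -1],
    [0.005, 0, 0, 0, 0, 0, -1],
    [0.01, 0, 0, 0, 0, 0, -1],
    [0.01, 0, 0, 0, 0, 0, -1],
    [0.01, 0, -0.02, 0, 0, 0, -1],
    [0.01, 0, -0.03, 0, 0, 0, 1],
    [0.01, 0, -0.03, 0, 0, 0, 1],
    [0.02, 0, -0.01, 0, 0, 0, 1],
    [0, 0, 0, 0, 0, 0, 1],
    [0, 0, 0, 0, 0, 0, 1],
  ],
)

```text
time_s: 6.03
ee_pos: [0.5075, -0.0744, 0.1836]
eef_rot: [-3.141, 0.002, -2.959]
force: [-0.5, 0.2, -0.0]
grip_width: 0.0641
grip_force: 0.0
```

```bash
python3 - <<'E'
from h import *
import pickle
im,m=snap('wrist','w3.png'); pickle.dump(m,open('w3.pkl','wb'))
cv2.imwrite('pics/w3b.png',cv2.resize(im[110:330,100:420],None,fx=2.5,fy=2.5,interpolation=cv2.INTER_CUBIC))
p=np.load('mach2.npy'); o=ctrl.get_obs(); print(o['time_s'],o['grip_width'],o['eef_rot'],o['force'], R.from_euler('z',-p[2]).apply(o['ee_pos']-[p[0],p[1],0]))
E
```

```text
6.0833 0.060231996947091825 [-3.14150554e+00  6.02894004e-04 -2.95893293e+00] [ 0.75177676  0.48739098 -0.45769074] [-0.05806556  0.00739608  0.18276335]
```

View pics/w3b.png

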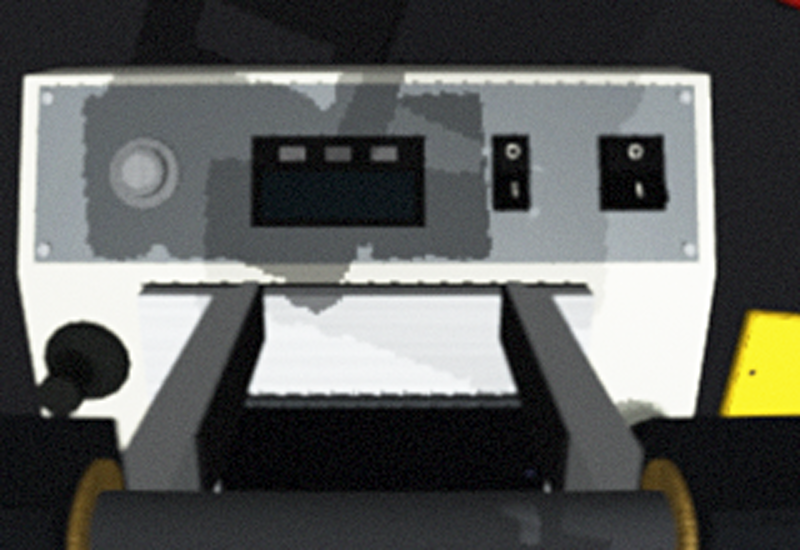

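The phone's near edge, (248,400) to (518,400), is now parallel to the plate's front. The panel shows mains (633,173), pump (511,173) and heat (144,173). I'll compute the press targets.

```bash
python3 - <<'E'
from h import *
import pickle
from scipy.optimize import least_squares
m=pickle.load(open('w3.pkl','rb')); p=np.load('mach2.npy')
s20,c20=np.sin(np.radians(20)),np.cos(np.radians(20))
pan=lambda x,y,z:np.array((-66+x*c20-z*s20,y,58.3+x*s20+z*c20))/1e3
M=lambda w:R.from_euler('z',-p[2]).apply(np.array(w)-[p[0],p[1],0])*1e3
for n,u,q in [('mains',(633,173),pan(0,118,2.5)),('pump',(511,173),pan(0,64,2.5)),('heat',(144,173),pan(0,-98,4)),('phoneL',(248,398),(0.026,-60,.0966)),('phoneR',(518,398),(.026,60,.0966)),('frontL',(24,74),(0,0,.043)),('frontR',(710,74),(0,0,.043))]:
    print(n,M(ray(m,(np.array(u)+.5)/2.5-.5+[100,110],q[2])).round(1),'expect',np.array(q)*1e3)
t=R.from_euler('z',-p[2]).apply(ctrl.get_obs()['ee_pos']-[p[0],p[1],0])*1e3
print(t,'mains_on off',pan(11,118,10.5)*1e3,'on',pan(11,118,6)*1e3,'heat',pan(0,-98,9)*1e3,pan(0,-98,4)*1e3)
E
```

```text
mains [-67.  117.   60.6] expect [-66.85505036 118.          60.64923155]
pump [-66.7  63.   60.6] expect [-66.85505036  64.          60.64923155]
heat [-66.7 -97.6  62.1] expect [-67.36808057 -98.          62.05877048]
phoneL [ 23.6 -50.4  96.6] expect [ 2.60e+01 -6.00e+04  9.66e+01]
phoneR [23.2 65.  96.6] expect [2.60e+01 6.00e+04 9.66e+01]
frontL [-108.  -155.4   43. ] expect [ 0.  0. 43.]
frontR [-108.7  154.1   43. ] expect [ 0.  0. 43.]
[-58.06556343   7.39607788 182.76334839] mains_on off [-59.25459268 118.          71.92899409] on [-57.71550203 118.          67.7003773 ] heat [-69.07818129 -98.          66.75723359] [-67.36808057 -98.          62.05877048]
```

The panel positions agree within 1 mm, and the bar-to-edge distance of about 71 mm means the phone is flush. Next is the mains: vertical tool, with its front edge pressing 12 mm up from the hinge.

>>> play_rows(
  commands=[
    [0.001, 0.022, 0, 0, 0, 0, 1],
    [0.001, 0.022, 0, 0, 0, 0, 1],
    [0.002, 0.022, 0.01, 0, 0, 0, 1],
    [0.0017, 0.022, 0.02, 0, 0, 0, 1],
    [0.001, 0.0221, 0.023, 0, 0, 0, 1],
    [0, 0, 0.02, 0, 0, 0, 1],
    [0, 0, 0.02, 0, 0, 0, 1],
    [0, 0, 0.009, 0, 0, 0, 1],
    [0, 0, 0, 0, 0, 0, 1],
    [0, 0, 0, 0, 0, 0, 1],
  ],
)

```text
time_s: 6.92
ee_pos: [0.481, 0.0327, 0.0808]
eef_rot: [3.141, -0.001, -2.959]
force: [0.5, -0.9, 0.8]
grip_width: 0.0003
grip_force: 0.0
```

```bash
cat > w.py <<'E'
from h import *
p=np.load('mach2.npy'); o=ctrl.get_obs(); print(o['time_s'],o['grip_width'],o['force'], R.from_euler('z',-p[2]).apply(o['ee_pos']-[p[0],p[1],0])*1e3,(R.from_euler('z',-p[2])*R.from_euler('xyz',o['eef_rot'])).as_matrix().round(3).tolist())
E
python3 w.py
```

```text
6.9167 0.00031130777192867477 [ 0.52903497 -0.93848595  0.76465306] [-65.13935342 117.41586755  80.78222017] [[-1.0, -0.003, -0.001], [-0.003, 1.0, 0.0], [0.001, 0.0, -1.0]]
```

Shut and in place. I press down 13 mm in two steps while watching the force.

>>> play_rows(
  commands=[
    [0, 0, 0.003, 0, 0, 0, 1],
    [0, 0, 0.003, 0, 0, 0, 1],
    [0, 0, 0.002, 0, 0, 0, 1],
    [0, 0, 0.001, 0, 0, 0, 1],
    [0, 0, 0.001, 0, 0, 0, 1],
    [0, 0, 0, 0, 0, 0, 1],
  ],
)

```text
time_s: 7.42
ee_pos: [0.4823, 0.0328, 0.0722]
eef_rot: [-3.141, 0.004, -2.959]
force: [3.4, 1.9, 6.7]
grip_width: 0.0003
grip_force: 3.5
```

>>> play_rows(
  commands=[
    [0, 0, 0.001, 0, 0, 0, 1],
    [0, 0, 0.001, 0, 0, 0, 1],
    [0, 0, 0.001, 0, 0, 0, 1],
    [0, 0, 0, 0, 0, 0, 1],
    [0, 0, 0, 0, 0, 0, 1],
  ],
)

```text
time_s: 7.83
ee_pos: [0.4841, 0.033, 0.0704]
eef_rot: [-3.141, 0.009, -2.959]
force: [11.1, 3.8, 12.1]
grip_width: 0.0001
grip_force: 5.9
```

The rocker's arc dragged the tip 3 mm forward. I lift, step back and press again.

>>> play_rows(
  commands=[
    [0, 0, -0.004, 0, 0, 0, 1],
    [0, 0, -0.004, 0, 0, 0, 1],
    [0, 0, 0, 0, 0, 0, 1],
    [0, 0, 0.004, 0, 0, 0, 1],
    [0, 0, 0.002, 0, 0, 0, 1],
    [0, 0, 0.001, 0, 0, 0, 1],
    [0, 0, 0.001, 0, 0, 0, 1],
    [0, 0, 0, 0, 0, 0, 1],
  ],
)

```text
time_s: 8.5
ee_pos: [0.481, 0.0327, 0.0678]
eef_rot: [-3.142, 0.0, -2.959]
force: [1.1, 0.8, 2.0]
grip_width: 0.0004
grip_force: 1.2
```

>>> play_rows(
  commands=[
    [0, 0, 0.001, 0, 0, 0, 1],
    [0, 0, 0.001, 0, 0, 0, 1],
    [0, 0, 0, 0, 0, 0, 1],
    [0, 0, 0, 0, 0, 0, 1],
  ],
)

```text
time_s: 8.83
ee_pos: [0.4814, 0.0327, 0.067]
eef_rot: [-3.141, 0.001, -2.959]
force: [-3.6, -0.1, 17.1]
grip_width: 0.0002
grip_force: 8.5
```

```bash
python3 w.py
```

```text
8.8333 0.0001824520133655323 [-3.64489515 -0.09277099 17.06862547] [-64.78833746 117.41075048  67.0352815 ] [[-1.0, -0.003, 0.001], [-0.003, 1.0, -0.0], [-0.001, -0.0, -1.0]]
```

It bottoms out at 17 N at the expected height. I lift, move over to the pump and check the mains in a picture.

>>> play_rows(
  commands=[
    [0, 0, -0.008, 0, 0, 0, 1],
    [0, 0, -0.008, 0, 0, 0, 1],
    [0, -0.018, 0, 0, 0, 0, 1],
    [0, -0.018, 0, 0, 0, 0, 1],
    [0, -0.018, 0, 0, 0, 0, 1],
    [0, 0, 0, 0, 0, 0, 1],
    [0, 0, 0, 0, 0, 0, 1],
  ],
)

```text
time_s: 9.42
ee_pos: [0.4904, -0.0207, 0.082]
eef_rot: [3.141, -0.001, -2.96]
force: [-0.3, 0.2, -0.9]
grip_width: 0.0007
grip_force: 0.0
```

```bash
python3 w.py; python3 - <<'E'
from h import *
im,m=snap('wrist','w4.png'); p=np.load('mach2.npy')
u=proj(m,T(p,[-.066,.09,.062]))[0].astype(int); print(u)
x0,y0=max(u[0]-80,0),max(u[1]-60,0)
cv2.imwrite('pics/w4b.png',cv2.resize(im[y0:y0+120,x0:x0+160],None,fx=5,fy=5,interpolation=cv2.INTER_CUBIC))
E
```

```text
9.4167 0.0006546485466864691 [-0.28211019  0.22539265 -0.90959589] [-65.39254809  63.24593396  81.96185066] [[-1.0, -0.002, -0.001], [-0.002, 1.0, 0.0], [0.001, 0.0, -1.0]]
[288 222]
```

View pics/w4b.png

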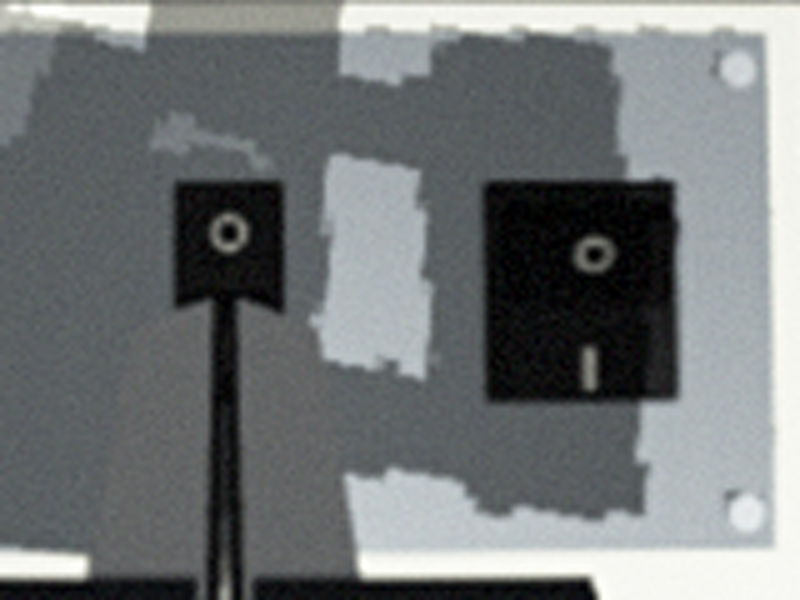

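The mains rocker has flipped: its O/I marks sit further up the slope than the pump's. The tip is centred over the pump, so I press it twice.

>>> play_rows(
  commands=[
    [0, 0, 0.005, 0, 0, 0, 1],
    [0, 0, 0.004, 0, 0, 0, 1],
    [0, 0, 0.002, 0, 0, 0, 1],
    [0, 0, 0.002, 0, 0, 0, 1],
    [0, 0, 0.001, 0, 0, 0, 1],
    [0, 0, 0, 0, 0, 0, 1],
    [0, 0, -0.004, 0, 0, 0, 1],
    [0, 0, -0.004, 0, 0, 0, 1],
    [0, 0, 0, 0, 0, 0, 1],
    [0, 0, 0.004, 0, 0, 0, 1],
    [0, 0, 0.002, 0, 0, 0, 1],
    [0, 0, 0.001, 0, 0, 0, 1],
    [0, 0, 0.001, 0, 0, 0, 1],
    [0, 0, 0, 0, 0, 0, 1],
  ],
)

```text
time_s: 10.63
ee_pos: [0.4908, -0.0204, 0.0678]
eef_rot: [-3.142, 0.0, -2.959]
force: [0.7, 1.5, 2.4]
grip_width: 0.0004
grip_force: 1.1
```

>>> play_rows(
  commands=[
    [0, 0, 0.001, 0, 0, 0, 1],
    [0, 0, 0.001, 0, 0, 0, 1],
    [0, 0, 0, 0, 0, 0, 1],
    [0, 0, 0, 0, 0, 0, 1],
  ],
)

```text
time_s: 10.97
ee_pos: [0.4912, -0.0204, 0.067]
eef_rot: [-3.141, 0.001, -2.959]
force: [-3.3, 1.9, 15.5]
grip_width: 0.0005
grip_force: 8.2
```

```bash
python3 w.py
```

```text
10.9667 0.00048638258395604584 [-3.25481899  1.94282901 15.53965387] [-64.62840631  63.38603719  67.04185913] [[-1.0, -0.003, 0.001], [-0.003, 1.0, -0.0], [-0.001, -0.0, -1.0]]
```

It bottoms out the same way. Next I lift, tilt the tool square to the panel and go over the heat button.

>>> play_rows(
  commands=[
    [0, 0, -0.012, 0, 0, 0, 1],
    [0, 0, -0.024, 0, 0, 0, 1],
    [0, -0.0322, 0, 0, 0, 0, 1],
    [0, -0.0322, 0, 0, 0, 0, 1],
    [0, -0.0322, 0, 0, 0, 0, 1],
    [0, -0.0322, 0, 0, 0, 0, 1],
    [0, -0.0322, 0, 0, 0, 0, 1],
    [0, 0, 0, 0, -5, 0, 1],
    [0, 0, 0, 0, -5, 0, 1],
    [0, 0, 0, 0, -5, 0, 1],
    [0, 0, 0, 0, -5, 0, 1],
    [0, 0, 0, 0, 0, 0, 1],
    [0, 0, 0, 0, 0, 0, 1],
  ],
)

```text
time_s: 12.05
ee_pos: [0.5192, -0.1789, 0.1017]
eef_rot: [3.141, 0.346, -2.96]
force: [0.6, -0.5, -0.1]
grip_width: 0.0006
grip_force: 0.0
```

```bash
python3 - <<'E'
from h import *
im,m=snap('wrist','w5.png'); p=np.load('mach2.npy')
u=proj(m,T(p,[-.066,0.02,.062]))[0].astype(int); print(u)
cv2.imwrite('pics/w5b.png',cv2.resize(im[max(u[1]-75,0):u[1]+85,190:510],None,fx=2.5,fy=2.5,interpolation=cv2.INTER_CUBIC))
o=ctrl.get_obs(); A=R.from_euler('xyz',o['eef_rot'])
for off in (12,):
    a=np.radians(20); P=np.array((-66-off*np.sin(a),-97.7,58.3+off*np.cos(a)))/1e3
    print('to standoff, tool mm',A.inv().apply(T(p,P)[0]-o['ee_pos'])*1e3)
E
python3 w.py
```

```text
[398 198]
to standoff, tool mm [1.61185983e+01 1.76146125e-02 2.87013782e+01]
12.1 0.0004443105552153936 [0.72608184 0.71837357 0.67516503] [-64.69354796 -97.70483169 102.04634382] [[-0.941, -0.003, 0.34], [-0.003, 1.0, 0.001], [-0.34, 0.0, -0.941]]
```

View pics/w5b.png

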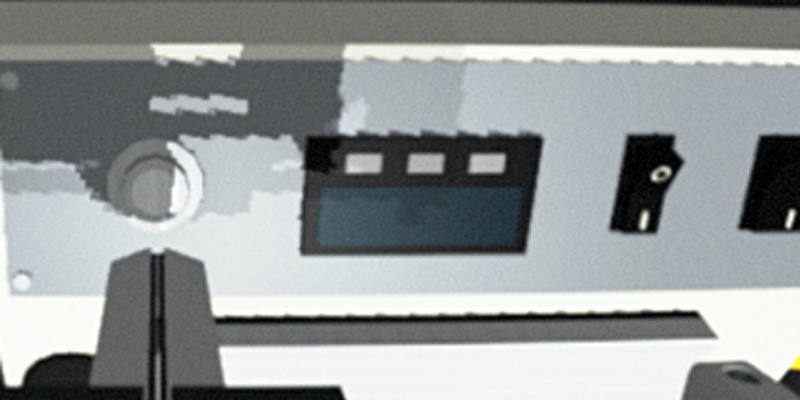

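The pump rocker shows its far end raised at (680,160), so it is on. The tip lines up with the heat button. I approach to 3 mm off the face and press.

>>> play_rows(
  commands=[
    [0.008, 0, 0, 0, 0, 0, 1],
    [0.008, 0, 0.005, 0, 0, 0, 1],
    [0, 0, 0.012, 0, 0, 0, 1],
    [0, 0, 0.0115, 0, 0, 0, 1],
    [0, 0, 0, 0, 0, 0, 1],
    [0, 0, 0, 0, 0, 0, 1],
  ],
)

```text
time_s: 12.6
ee_pos: [0.5145, -0.1793, 0.0688]
eef_rot: [3.14, 0.347, -2.959]
force: [-0.2, -0.6, 0.9]
grip_width: 0.0003
grip_force: 0.0
```

>>> play_rows(
  commands=[
    [0, 0, 0.002, 0, 0, 0, 1],
    [0, 0, 0.002, 0, 0, 0, 1],
    [0, 0, 0.001, 0, 0, 0, 1],
    [0, 0, 0.001, 0, 0, 0, 1],
    [0, 0, 0.001, 0, 0, 0, 1],
    [0, 0, 0.001, 0, 0, 0, 1],
    [0, 0, 0, 0, 0, 0, 1],
    [0, 0, 0, 0, 0, 0, 1],
  ],
)

```text
time_s: 13.27
ee_pos: [0.5176, -0.1792, 0.0625]
eef_rot: [-3.141, 0.35, -2.959]
force: [-1.7, 1.7, 5.0]
grip_width: 0.0
grip_force: 2.6
```

>>> play_rows(
  commands=[
    [0, 0, 0.001, 0, 0, 0, 1],
    [0, 0, 0.001, 0, 0, 0, 1],
    [0, 0, 0, 0, 0, 0, 1],
    [0, 0, 0, 0, 0, 0, 1],
  ],
)

```text
time_s: 13.6
ee_pos: [0.518, -0.1793, 0.0619]
eef_rot: [-3.141, 0.35, -2.958]
force: [-20.3, 3.5, 30.4]
grip_width: 0.0002
grip_force: 17.4
```

```bash
cat > b.py <<'E'
from h import *
p=np.load('mach2.npy'); o=ctrl.get_obs(); a=np.radians(20)
q=R.from_euler('z',-p[2]).apply(o['ee_pos']-[p[0],p[1],0])*1e3-[-66,0,58.3]
print('panel x,z',q[0]*np.cos(a)+q[2]*np.sin(a),-q[0]*np.sin(a)+q[2]*np.cos(a),q[1],np.linalg.norm(o['force']),o['time_s'])
E
python3 b.py
```

```text
panel x,z 0.72473320792685 3.6112900388667586 -97.72913325064253 36.72766468581362 13.6
```

It is fully in, at 3.6 mm off the panel with a hard stop. I retract square to the panel and clear away.

>>> play_rows(
  commands=[
    [0, 0, -0.003, 0, 0, 0, 1],
    [0, 0, -0.006, 0, 0, 0, 1],
    [0, 0, -0.015, 0, 0, 0, 1],
    [0, 0, -0.03, 0, 0, 0, 1],
    [0, 0, -0.035, 0, 0, 0, 1],
    [0, 0, -0.035, 0, 0, 0, 1],
    [0, 0, -0.035, 0, 0, 0, 1],
    [0, 0, -0.02, 0, 0, 0, 1],
    [0, 0, 0, 0, 0, 0, 1],
    [0, 0, 0, 0, 0, 0, 1],
  ],
)

```text
time_s: 14.43
ee_pos: [0.4578, -0.1904, 0.229]
eef_rot: [-3.14, 0.35, -2.959]
force: [0.5, -0.2, -1.0]
grip_width: 0.0005
grip_force: 0.0
```

```bash
python3 - <<'E'
from h import *
a,m=snap('scene','s9.png'); b,m=snap('wrist','w9.png')
c=cv2.resize(a[165:250,150:285],(800,504),interpolation=cv2.INTER_CUBIC)
cv2.imwrite('pics/s9b.png',c)
cv2.imwrite('pics/w9b.png',cv2.resize(b,(800,600),interpolation=cv2.INTER_CUBIC))
E
```

```text
(no output)
```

View pics/s9b.png

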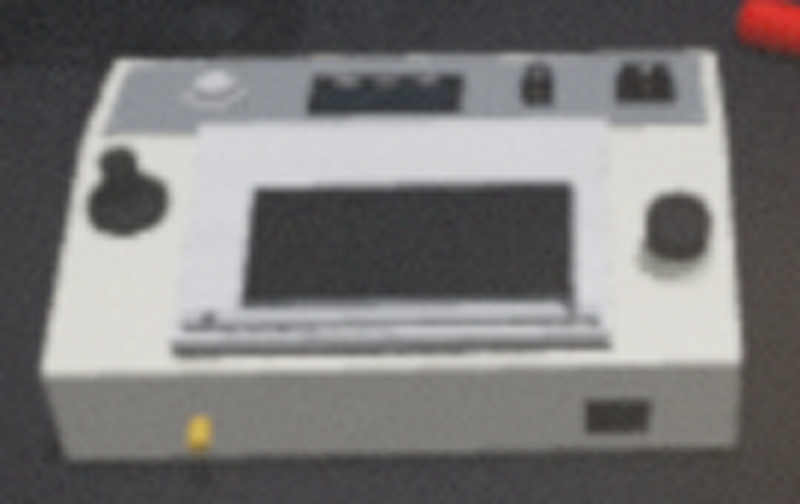

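View pics/w9b.png

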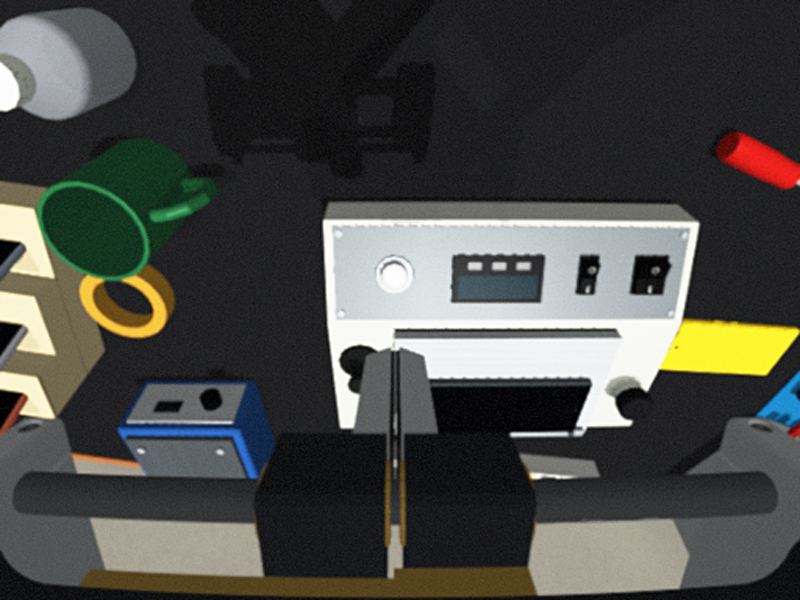

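The scene crop shows both rockers flipped, the button out, and the phone's far edge next to and parallel to the bar. The wrist view agrees, with the bystanders undisturbed. I'll check flushness numerically.

```bash
python3 - <<'E'
from h import *
m=ctrl.camera_model('scene'); p=np.load('mach2.npy'); k=(800/135,504/85)
f=lambda P:((proj(m,T(p,np.array(P)/1e3))-[150,165]+.5)*k-.5).round(0).tolist()
for n,P in dict(deckback=[(117,155,73.6),(117,-155,73.6)],jacks=[(-108,155,43)],bar_front_top=[(98,92.5,93.6),(98,-92.5,93.6)],bar_back_top=[(110,92.5,93.6),(110,-92.5,93.6)],phone_far_top_flush=[(98,82,96.6),(98,-68,96.6)],phone_near_top_flush=[(26,82,96.6),(26,-68,96.6)],screen_far_flush=[(95,79,96.6),(95,-65,96.6)],screen_near_flush=[(29,79,96.6),(29,-65,96.6)]).items(): print(n,f(P))
E
```

```text
deckback [[742.0, 360.0], [44.0, 372.0]]
jacks [[716.0, 51.0]]
bar_front_top [[601.0, 301.0], [183.0, 308.0]]
bar_back_top [[602.0, 322.0], [181.0, 330.0]]
phone_far_top_flush [[577.0, 297.0], [238.0, 303.0]]
phone_near_top_flush [[576.0, 176.0], [253.0, 181.0]]
screen_far_flush [[571.0, 292.0], [246.0, 298.0]]
screen_near_flush [[570.0, 181.0], [258.0, 186.0]]
```

The prediction for a flush phone matches: the far edge differs by 6 px end to end as expected, and the offset is within calibration. I hand in.

```bash
python3 -c "
from station import ctrl
print(ctrl.hand_in())"
```

```text
the job is handed in; nothing more can be done
None
```

The job is handed in at about 14.5 s: the phone is flush against the stop bar, mains and then pump are on, and the heat button was pressed fully in and sprang back; the last pictures show nothing else disturbed.

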